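# Work the stuck agitator knob off the developing tank

## Task

The orange agitator knob has stuck on the spindle of its developing tank. Grip it and work it off by twisting it back and forth, a good 20 degrees to one side and then as far to the other, easing it up a little at a time as you twist so that it is partly raised but still on the spindle during the later twists; once it is off, stand it upright in the green tray and let go. Leave the other tank, the one with the blue knob, untouched.

Things in the scene. Friction and masses are not known exactly. Their poses are not given: they have to be found in the camera images.
- knob: Orange plastic T-knob, 50 mm tall, 50 g, stuck on the tank's upright spindle. Origin: centre of its underside; z up. Top 26 mm: a grip bar 56 mm long (its x), 22 mm thick (its y: pinch across y from above). Below: hub 23 mm wide, foot 30 mm wide, bore 24 mm deep. Starts with x parallel to the tank's x. roughly 8-15 N pull it straight up, less while twisting; under 0.2 N m turns it; no stops; free once raised about 20 mm.
- tank: Black developing tank with a grey band, 108 mm in diameter, fixed. Origin: centre of its underside; z up. Lid top at 140 mm. On its axis a grey shoulder 30 mm wide reaches 146 mm (the knob's underside rests on it at the start); from there a steel spindle, 16 mm wide, rises to 167 mm.
- tray: Low green plastic rinsing tray, 150 mm (its x) by 120 mm (its y), 18 mm high, walls and floor 5 mm thick, fixed. Origin: centre of its underside; the inner floor is 5 mm above it. Stand the knob near its middle.
- spare_tank: The other tank, same shape, fixed, with a blue knob of the same shape moulded on (top 196 mm above the origin). Origin: centre of its underside. Leave it untouched. A steel reel and two clear canisters stand loose farther from the robot and play no part.
Mind the look-alikes: they are no part of the job. Of the things shaped like the knob, the orange one is meant. What is shaped like the tank but pink is not meant.

How it is judged:
On the way, in this order (a step that is already met when the one before it is completed fails the run):
1. the knob, still on the spindle, is turned at least 10 degrees to either side of where it started (angle between the x axis of knob and the x axis of tank, either way round above 0.175 rad and z of knob in the frame of tank below 0.169 m), for 0.05 s.
2. it is turned back to within 5 degrees of where it started, still on the spindle (angle between the x axis of knob and the x axis of tank, either way round below 0.087 rad and z of knob in the frame of tank below 0.169 m), for 0.02 s.
3. it is turned at least 10 degrees to either side again while eased up by 2 mm or more, still on the spindle (all of step 1 and z of knob in the frame of tank above 0.148 m), for 0.05 s.
4. the knob is off the spindle (distance between knob and tank above 0.18 m), for 0.05 s.
At the end, for the whole second after the job is handed in: The orange knob stands upright (within 10 degrees) and at rest on the floor of the green tray (its underside within 7 mm of the floor, its axis inside the tray), released (x of knob in the frame of tray between -0.065 and 0.065 m and y of knob in the frame of tray between -0.05 and 0.05 m and z of knob in the frame of tray between 0 and 0.012 m and angle between knob's own z axis and vertical below 0.17 rad and linear speed of knob below 0.02 m/s and angular speed of knob below 0.2 rad/s); the robot touches nothing.
It fails at once if the tank with the blue knob is pushed (more than 2 N) (contact force between any of the arm, the fingers and spare_tank above 2 N).
It also fails if it takes over 51 s, if anything falls off the work surface, if the arm or the gripper's body presses on something with over 40 N, if the wrist force passes 120 N, or if a joint passes its speed limit or range.

## Robot

A 6-joint arm with a two-finger parallel gripper is mounted at the origin on the work surface. World frame = base frame: x ahead of the robot, y to its left, z up, the work surface at z = 0. Lengths are in m, angles in rad, forces in N, time in s.
With the tool pointing down it reaches from about 0.325 to 0.85 m from the base axis. Payload 15.5 kg.
Tool frame: the origin (TCP) lies at the very end of the fingers, on their centre line; the grasp point (between the pads) lies 19 mm behind it; z points along the fingers, y is the direction in which the jaws open and shut (so a half turn about z gives the same grasp; the last joint's range is limited). The gripper opens to 91 mm and grips with 3 to 60 N. Pads are 32 mm wide; open, the fingers measure 118 mm over their backs; the gripper's body (76 mm by 178 mm) begins 60 mm behind the grasp point.
Start: joints at [-1.329, 0.494, 1.345, -0, 1.302, -0.096], TCP at [0.207, -0.59, 0.214] pointing down, gripper open.
Joint ranges: [-2.91, 2.91], [-0.82, 2.16], [0.22, 2.67], [-1.22, 4.37], [0.12, 2.79], [-3.08, 3.08]. Speed limits (rad/s): [1.89, 1.89, 2.57, 3.01, 3.01, 3.01].

## Interface

Orientations are given as a rotation vector (axis times angle).
In Python, from rig import state, get_image, camera_params, hand_in gives the robot as it stands. The module is installed in compiled form; this text tells all that it offers.
- The arm moves only by the tool jog_arm, never from a script. Its argument "rows" is a list of rows, each a list of 2 entries, a list of its own where there are three numbers: the shift along the tool's x, y, z in m, then the turn, a rotation vector about the tool's x, y, z in degrees. A call has exactly 10 rows; each row is the pose to reach, as a shift and turn from the pose commanded when the call began, along the tool's axes at that moment; what a row does not reach only later rows make up. A row lasts 1/12 s, in which the tool goes at most 41.7 mm and 7.16 degrees, less where a joint would pass 70% of its speed; a pose out of reach is approached as far as the arm can. A call with a gripper value outside its range is refused whole. "grip" is the opening, from 0 (shut) to 1 (fully open), set as the call begins (left out, the last holds). The fingers move at their own pace and stop on an object; the grip force is fixed at half the most. Time passes only in rows, so rows that repeat a pose let the fingers close, or fill a call up. It gives the time, the measured TCP pose, the force and the opening at its end, in the units of the state.
- state(): the state, without advancing time (a new reading comes with each control period).
- get_image(name): name is "scene" or "side" or "wrist"; returns the picture (384x512x3 uint8, red, green, blue); there is no depth.
- camera_params(name): a dict with "intrinsics" (3x3 intrinsics, pixels), "R" (3x3) and "t" (3): a world point X has camera coordinates R X + t. Camera axes: x right, y down, z forward; pixel columns grow to the right and rows downward; lengths in m; the calibration is good to about 2 mm. The wrist camera is an equidistant fisheye: a pixel r from the principal point sees the ray r / f radians off the axis. A picture is of the moment at which its call begins: read the wrist's pose just before it. camera_params takes no time and is no camera call; for the wrist camera it gives the pose at the moment of the call.
- hand_in(): hands the job in, once; it reports no verdict.
The state is a dict: "time_s": time; "joint_positions": joint angles; "dq": joint speeds; "effort": joint torques, N m; "eef_pos": TCP position; "eef_rot": TCP orientation; "force": force on the tool from outside, world axes, zero at the start; "ft_torque": the same for the moment, N m; "finger_gap": finger opening in m.
Only numpy, scipy, OpenCV 4.12 (cv2) and the standard library are available. Lean on these libraries where they do the work, as an engineer would, in place of code of your own. Each camera call takes 0.05 s, during which the arm holds its last target.

## Working session

There is one attempt and no reset: what is moved stays moved. The work goes in short steps, Python scripts to look and compute and a tool call to move; the robot and the scene stay as the last step left them, time stands still between calls to the robot, and variables do not carry over. Pictures are saved under pics/ and viewed, and the job is handed in when it is done.

Besides the shell and the picture viewer there is one more tool, called after ">>>" by a JSON object that holds its "name" and its "arguments", one argument or row to a line. jog_arm: Moves the arm, as the interface text tells. Its arguments: {"type":"object","properties":{"rows":{"type":"array"},"grip":{"type":"number"}},"required":["rows"]}

```bash
mkdir -p pics
python3 - <<'E'
from rig import *
import cv2,numpy as np
s=state(); print(s)
for n in ["scene","side","wrist"]:
    p=camera_params(n); im=get_image(n); cv2.imwrite(f"pics/{n}0.png",im[:,:,::-1]); print(n,p)
E
```

```text
{'time_s': 0.0, 'joint_positions': array([-1.32850740e+00,  4.94213099e-01,  1.34610634e+00, -1.82122639e-05,
        1.30249214e+00, -9.54934805e-02]), 'dq': array([ 0.0010239 ,  0.00093142, -0.00061609, -0.00010096, -0.00130785,
        0.00103885]), 'effort': array([ 4.13431611e-03, -8.78815055e+01, -3.81851149e+01,  7.13024684e-02,
        5.33851970e-02, -9.98399469e-05]), 'eef_pos': array([ 0.20703503, -0.58932507,  0.21332806]), 'eef_rot': array([-3.09569492e+00, -5.27871900e-01,  1.67848081e-04]), 'force': array([ 1.04813093, -0.0373708 ,  0.28780648]), 'ft_torque': array([ 0.00831335, -0.02593312, -0.01877761]), 'finger_gap': 0.0910968413987146}
scene {'intrinsics': array([[351.88961667,   0.        , 250.95367222],
       [  0.        , 351.88961667, 196.89657513],
       [  0.        ,   0.        ,   1.        ]]), 'R': array([[ 0.21418676,  0.97678303, -0.00435272],
       [ 0.7942097 , -0.17674319, -0.58137148],
       [-0.56864311,  0.1210651 , -0.81362661]]), 't': array([-0.10683434, -0.343382  ,  1.24184344])}
side {'intrinsics': array([[373.1982188 ,   0.        , 257.65740089],
       [  0.        , 373.1982188 , 184.49709601],
       [  0.        ,   0.        ,   1.        ]]), 'R': array([[ 0.6022083 ,  0.7982978 , -0.00811041],
       [ 0.7596998 , -0.57615443, -0.30150006],
       [-0.24535969,  0.17540437, -0.95343166]]), 't': array([-0.29073993, -0.36573893,  1.11958217])}
wrist {'intrinsics': array([[297.31863964,   0.        , 256.18028153],
       [  0.        , 297.31863964, 196.50609774],
       [  0.        ,   0.        ,   1.        ]]), 'R': array([[ 3.32413279e-01, -9.43133668e-01, -5.44921128e-04],
       [-9.05867113e-01, -3.19439157e-01,  2.78142767e-01],
       [-2.62499877e-01, -9.19647231e-02, -9.60539590e-01]]), 't': array([-0.6248356 , -0.03263309,  0.38908093])}
```

View pics/scene0.png

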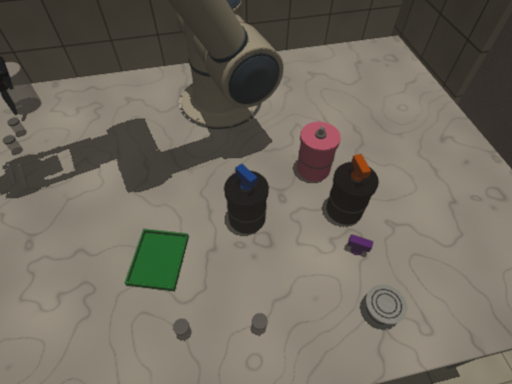

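View pics/side0.png

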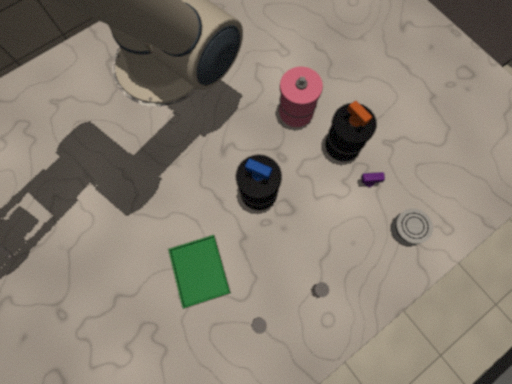

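View pics/wrist0.png

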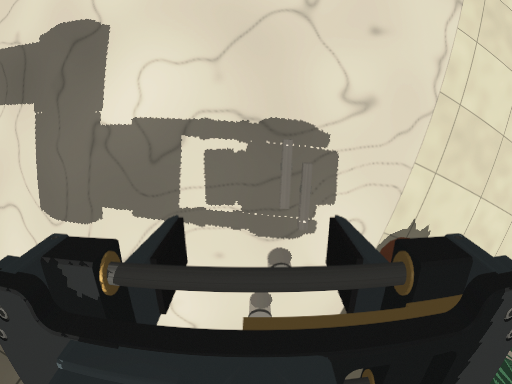

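The orange T-knob is at scene (361,165) and side (360,113), on the black tank. The look-alikes are the blue knob on the spare tank at scene (246,176), the purple knob-like piece lying at scene (360,243), and the pink tank at scene (318,150). The tray is at scene (158,260). The orange knob on the black tank fits the description, so I'll measure it and check it in an enlarged crop.

```bash
cat > h.py <<'E'
import numpy as np,cv2
from scipy.spatial.transform import Rotation as Ro
def ray(p,uv):
    K=p['intrinsics'];uv=np.atleast_2d(np.float64(uv))
    d=np.c_[(uv-[K[0,2],K[1,2]])/K[0,0],np.ones(len(uv))]
    R=p['R']; return -R.T@p['t'], d@R
def onplane(p,uv,z):
    c,d=ray(p,uv); return c+d*((z-c[2])/d[:,2])[:,None]
def proj(p,X):
    c=np.atleast_2d(X)@p['R'].T+p['t']; K=p['intrinsics']
    return c[:,:2]/c[:,2:]*K[0,0]+[K[0,2],K[1,2]]
def tri(p1,u1,p2,u2):
    c1,d1=ray(p1,u1);c2,d2=ray(p2,u2);A=np.c_[d1[0],-d2[0]]
    s=np.linalg.lstsq(A,c2-c1,rcond=None)[0]
    a=c1+s[0]*d1[0];b=c2+s[1]*d2[0];return (a+b)/2,np.linalg.norm(a-b)
E
python3 - <<'E'
from rig import camera_params
from h import *
P={n:camera_params(n) for n in["scene","side"]}
rows=[];C={}
for n in P:
    im=cv2.imread(f"pics/{n}0.png");hsv=cv2.cvtColor(im,cv2.COLOR_BGR2HSV)
    for nm,lo,hi in[("orange",(3,150,80),(18,255,255)),("blue",(105,130,60),(125,255,255)),("green",(50,120,50),(75,255,255))]:
        m=cv2.inRange(hsv,lo,hi);k,l,st,ce=cv2.connectedComponentsWithStats(m)
        i=1+np.argmax(st[1:,4]);C[n,nm]=ce[i]
        cn=max(cv2.findContours((l==i).astype(np.uint8),0,1)[0],key=cv2.contourArea)
        print(n,nm,st[i],ce[i].round(1),cv2.boxPoints(cv2.minAreaRect(cn)).round(1).tolist())
        if nm=="green":
            q=cv2.approxPolyDP(cn,6,True)[:,0]; print("tray pts",q.tolist(),onplane(P[n],q,.018).round(4).tolist())
    o=C[n,"orange"].astype(int);rows.append(cv2.resize(im[o[1]-35:o[1]+35,o[0]-35:o[0]+35],(390,390),interpolation=cv2.INTER_CUBIC))
for nm in["orange","blue","green"]:print(nm,tri(P["scene"],C["scene",nm],P["side"],C["side",nm]))
cv2.imwrite("pics/crop0.png",np.hstack(rows))
E
```

```text
scene orange [354 154  17  19 173] [361.8 163.6] [[352.20001220703125, 156.6999969482422], [359.6000061035156, 152.1999969482422], [371.1000061035156, 170.6999969482422], [363.6000061035156, 175.3000030517578]]
scene blue [236 164  21  18 184] [246.  172.9] [[234.1999969482422, 169.1999969482422], [239.6999969482422, 162.39999389648438], [257.29998779296875, 176.39999389648438], [251.8000030517578, 183.1999969482422]]
scene green [ 126  230   62   59 2515] [157.5 259.9] [[125.0999984741211, 282.79998779296875], [140.10000610351562, 222.5], [187.39999389648438, 234.39999389648438], [172.39999389648438, 294.6000061035156]]
tray pts [[144, 230], [186, 235], [142, 235], [126, 283], [173, 288], [187, 236]] [[0.4909, -0.2825, 0.018], [0.5294, -0.1776, 0.018], [0.5048, -0.2882, 0.018], [0.6279, -0.33, 0.018], [0.6641, -0.2227, 0.018], [0.5328, -0.1754, 0.018]]
side orange [349 102  23  21 230] [360.5 111.4] [[347.5, 105.5], [354.5, 98.5], [372.0, 116.0], [365.0, 123.0]]
side blue [245 158  27  19 285] [258.2 167.2] [[243.8000030517578, 166.89999389648438], [248.10000610351562, 156.89999389648438], [272.6000061035156, 167.39999389648438], [268.29998779296875, 177.39999389648438]]
side green [ 170  236   59   71 2783] [198.5 271.2] [[166.8000030517578, 248.60000610351562], [213.0, 235.39999389648438], [229.60000610351562, 293.5], [183.39999389648438, 306.79998779296875]]
tray pts [[212, 236], [170, 249], [184, 306], [228, 292]] [[0.5258, -0.1767, 0.018], [0.4891, -0.2793, 0.018], [0.6234, -0.3264, 0.018], [0.6606, -0.2237, 0.018]]
orange (array([0.53422864, 0.25521106, 0.19426438]), np.float64(0.0014536315375663024))
blue (array([ 0.50007109, -0.01026919,  0.18995266]), np.float64(0.001346690635687862))
green (array([ 0.57473952, -0.25551938,  0.00112117]), np.float64(0.0027281826535266837))
```

View pics/crop0.png

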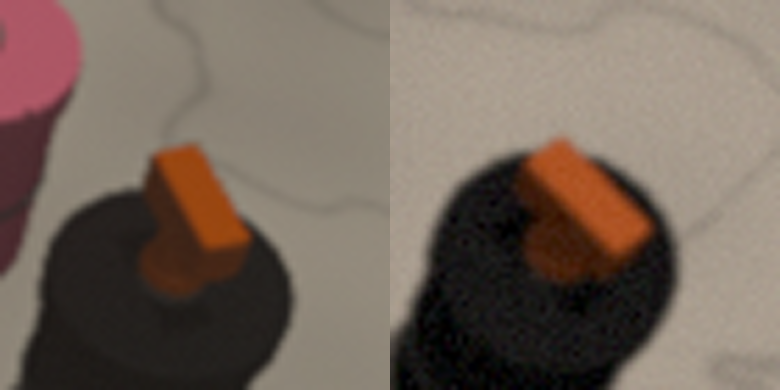

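The crop confirms the orange T-knob on the black tank. The top-face corners are readable in both views.

Run:
```python
from rig import camera_params
from h import *
P={n:camera_params(n) for n in["scene","side"]}
f=70/390
A=(np.array([(152,157),(197,144),(250,240),(205,250)])+.5)*f-.5+[326,128]
B=(np.array([(135,168),(172,138),(265,228),(222,255)])+.5)*f-.5+[325,76]
print(tri(P["scene"],A.mean(0),P["side"],B.mean(0)))
for n,q in(("scene",A),("side",B)):
    w=onplane(P[n],q,.196);e=(w[2]+w[3]-w[0]-w[1])/2;print(n,w.mean(0).round(4),np.degrees(np.arctan2(e[1],e[0])).round(1),np.linalg.norm(e[:2]).round(4), np.linalg.norm(w[1]-w[0]).round(4))
    # tank lid ellipse, brightness mask of dark
for n in P:
    im=cv2.imread(f"pics/{n}0.png");hsv=cv2.cvtColor(im,cv2.COLOR_BGR2HSV)
    m=cv2.inRange(hsv,(3,170,140),(18,255,255));cn=max(cv2.findContours(m,0,1)[0],key=cv2.contourArea)
    r=cv2.minAreaRect(cn);w=onplane(P[n],cv2.boxPoints(r),.196);print(n,r,w.mean(0).round(4),[ (np.degrees(np.arctan2(*(w[i+1]-w[i])[1::-1])).round(1),np.linalg.norm(w[i+1]-w[i]).round(3)) for i in(0,1)])
import rig
s=rig.state();print(Ro.from_rotvec(s['eef_rot']).as_matrix().round(3))
# tray
print("tray centre",np.mean([[0.5258,-0.1767],[0.4891,-0.2793],[0.6234,-0.3264],[0.6606,-0.2237]],0))
```

```text
(array([0.53302268, 0.25537861, 0.19450496]), np.float64(0.0013539952589693828))
scene [0.5339 0.2537 0.196 ] 1.2 0.053 0.0214
side [0.5332 0.2553 0.196 ] 2.4 0.0524 0.0213
scene ((361.8726501464844, 162.57073974609375), (19.911357879638672, 6.799000263214111), 60.945396423339844) [0.5325 0.2548 0.196 ] [(np.float64(111.0), np.float64(0.019)), (np.float64(0.6), np.float64(0.055))]
side ((360.5000305175781, 110.5000228881836), (22.62741470336914, 7.0710673332214355), 45.0) [0.5326 0.2567 0.196 ] [(np.float64(99.0), np.float64(0.018)), (np.float64(1.7), np.float64(0.053))]
[[ 0.943  0.331 -0.   ]
 [ 0.331 -0.943  0.001]
 [ 0.    -0.001 -1.   ]]
tray centre [ 0.574725 -0.251525]
```

>>> {"name": "jog_arm", "arguments": {
  "rows": [
    [[0.02,-0.024,-0.02],[0,0,1]],
    [[0.045,-0.052,-0.04],[0,0,2]],
    [[0.07,-0.08,-0.06],[0,0,3]],
    [[0.095,-0.11,-0.08],[0,0,4]],
    [[0.12,-0.14,-0.1],[0,0,5]],
    [[0.145,-0.17,-0.1],[0,0,6]],
    [[0.17,-0.2,-0.1],[0,0,7]],
    [[0.195,-0.23,-0.1],[0,0,8]],
    [[0.22,-0.26,-0.1],[0,0,9]],
    [[0.245,-0.29,-0.1],[0,0,10]]
  ],
  "grip": 1
}}

```text
time_s: 0.98
eef_pos: [0.3422, -0.233, 0.314]
eef_rot: [3.131, 0.254, 0.0]
force: [0.5, -0.3, 1.1]
finger_gap: 0.0914
```

>>> {"name": "jog_arm", "arguments": {
  "rows": [
    [[0.02,-0.034,0],[0,0,1]],
    [[0.04,-0.068,0],[0,0,2]],
    [[0.06,-0.102,0],[0,0,3]],
    [[0.08,-0.136,0],[0,0,4]],
    [[0.1,-0.17,0],[0,0,5]],
    [[0.12,-0.204,0],[0,0,6]],
    [[0.14,-0.238,0],[0,0,7]],
    [[0.16,-0.272,0],[0,0,7.8]],
    [[0.18,-0.306,0],[0,0,7.8]],
    [[0.2,-0.34,0],[0,0,7.8]]
  ]
}}

```text
time_s: 1.82
eef_pos: [0.4843, 0.1353, 0.3138]
eef_rot: [3.141, 0.043, -0.0]
force: [0.9, -0.8, 0.1]
finger_gap: 0.0913
```

Run:
```python
from rig import *
from h import *
s=state();R=Ro.from_rotvec(s['eef_rot']).as_matrix();print(s['eef_pos'],R.round(3),s['joint_positions'].round(3))
print("tool delta",(np.array([.533,.2552,.164])-s['eef_pos'])@R)
```

```text
[0.48434147 0.13530128 0.31384712] [[ 1.     0.027 -0.   ]
 [ 0.027 -1.    -0.   ]
 [-0.     0.    -1.   ]] [ 0.154  0.229  1.484 -0.     1.428  1.697]
tool delta [ 0.05193778 -0.11853096  0.14983455]
```

>>> {"name": "jog_arm", "arguments": {
  "rows": [
    [[0.012,-0.025,0],[0,0,0]],
    [[0.024,-0.05,0.01],[0,0,0]],
    [[0.036,-0.08,0.02],[0,0,0]],
    [[0.045,-0.105,0.03],[0,0,0]],
    [[0.052,-0.119,0.04],[0,0,0]],
    [[0.052,-0.119,0.055],[0,0,0]],
    [[0.052,-0.119,0.07],[0,0,0]],
    [[0.052,-0.119,0.08],[0,0,0]],
    [[0.052,-0.119,0.08],[0,0,0]],
    [[0.052,-0.119,0.08],[0,0,0]]
  ]
}}

```text
time_s: 2.65
eef_pos: [0.5328, 0.2533, 0.2339]
eef_rot: [3.141, 0.042, -0.001]
force: [-0.9, -0.9, -0.1]
finger_gap: 0.0914
```

```bash
cat > wr.py <<'E'
import sys
from rig import *
from h import *
tag=sys.argv[1]
s=state();p=camera_params("wrist");im=get_image("wrist")[:,:,::-1].copy()
cv2.imwrite(f"pics/{tag}.png",im)
np.savez(f"{tag}.npz",**p,pos=s['eef_pos'],rot=s['eef_rot'])
R=Ro.from_rotvec(s['eef_rot']).as_matrix();print(s['time_s'],s['eef_pos'].round(4),R[:,0].round(4),s['force'].round(2),s['finger_gap'])
def fe(uv,z):
    uv=np.float64(np.atleast_2d(uv));K=p['intrinsics'];q=uv-[K[0,2],K[1,2]];r=np.linalg.norm(q,axis=1);t=r/K[0,0]
    d=np.c_[q/np.maximum(r,1e-9)[:,None]*np.sin(t)[:,None],np.cos(t)]@p['R'];c=-p['R'].T@p['t'];return c+d*((z-c[2])/d[:,2])[:,None]
if len(sys.argv)>2:
    z=float(sys.argv[2]);hsv=cv2.cvtColor(im,cv2.COLOR_BGR2HSV)
    m=cv2.inRange(hsv,(3,150,int(sys.argv[3])),(18,255,255));cn=max(cv2.findContours(m,0,1)[0],key=cv2.contourArea)
    r=cv2.minAreaRect(cn);w=fe(cv2.boxPoints(r),z);print(r,w.mean(0).round(4),[(np.degrees(np.arctan2(*(w[i+1]-w[i])[1::-1])).round(1),np.linalg.norm(w[i+1]-w[i]).round(4)) for i in(0,1)])
E
python3 wr.py w1 0.196 150
```

```text
2.65 [0.5328 0.2533 0.2339] [ 9.996e-01  2.690e-02 -8.000e-04] [-0.9  -0.85 -0.14] 0.09139841601004849Traceback (most recent call last):
  File "wr.py", line 14, in <module>
    m=cv2.inRange(hsv,(3,150,int(sys.argv[3])),(18,255,255));cn=max(cv2.findContours(m,0,1)[0],key=cv2.contourArea)
                                                                ~~~^^^^^^^^^^^^^^^^^^^^^^^^^^^^^^^^^^^^^^^^^^^^^^^^
ValueError: max() iterable argument is empty
```

View pics/w1.png

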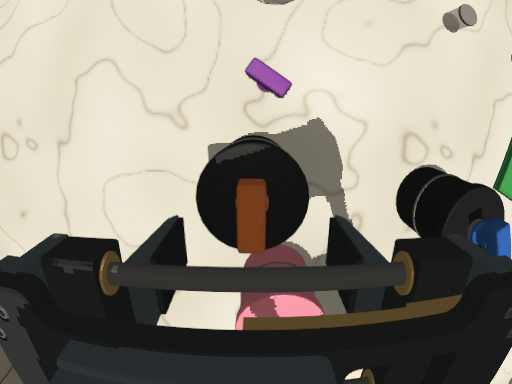

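The wrist view shows the orange bar at (252,215), between the open fingers (inner tips near 184 and 330). The pink tank is below at (280,310).

Run:
```python
from h import *
im=cv2.imread("pics/w1.png");cv2.imwrite("pics/w1c.png",cv2.resize(im[160:270,190:320],None,fx=5,fy=5,interpolation=cv2.INTER_CUBIC))
z=np.load("w1.npz");p={k:z[k] for k in('intrinsics','R','t')};K=p['intrinsics']
def px(X):
    c=np.atleast_2d(X)@p['R'].T+p['t'];r=np.linalg.norm(c[:,:2],axis=1);th=np.arctan2(r,c[:,2]);return c[:,:2]/r[:,None]*th[:,None]*K[0,0]+[K[0,2],K[1,2]]
a=np.radians(1.5);x=np.array([np.cos(a),np.sin(a),0]);y=np.array([-x[1],x[0],0])
print(px([np.array([.533,.2552,.196])+i*.028*x+j*.011*y for i,j in((1,1),(1,-1),(-1,-1),(-1,1))]).round(1))
m=cv2.inRange(cv2.cvtColor(im,cv2.COLOR_BGR2HSV),(3,150,60),(20,255,255));ys,xs=np.where(m)
for r in range(ys.min(),ys.max()+1,6):print(r,xs[ys==r].min(),xs[ys==r].max())
```

```text
[[237.2 182.4]
 [267.9 182.4]
 [266.9 252.7]
 [238.6 252.7]]
179 240 263
185 237 265
191 236 266
197 236 267
203 236 268
209 237 267
215 237 265
221 237 265
227 237 265
233 237 265
239 237 265
245 237 265
251 239 263
```

View pics/w1c.png

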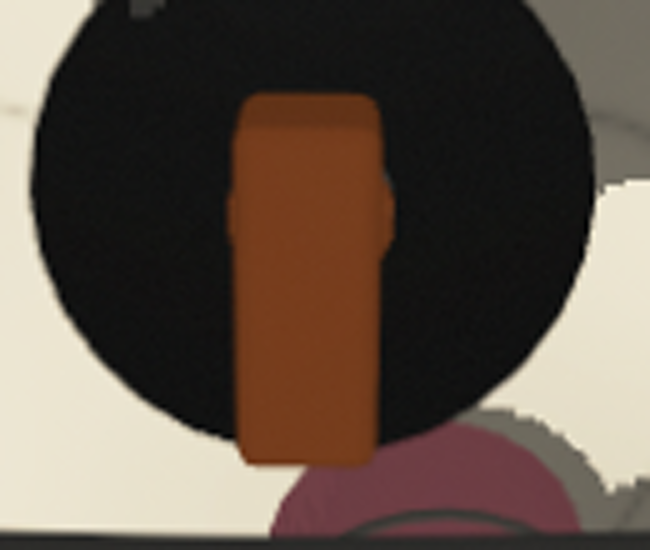

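>>> {"name": "jog_arm", "arguments": {
  "rows": [
    [[0,-0.002,0.008],[0,0,0]],
    [[0,-0.002,0.018],[0,0,0]],
    [[0,-0.002,0.03],[0,0,0]],
    [[0,-0.002,0.042],[0,0,0]],
    [[0,-0.002,0.052],[0,0,0]],
    [[0,-0.002,0.06],[0,0,0]],
    [[0,-0.002,0.066],[0,0,0]],
    [[0,-0.002,0.069],[0,0,0]],
    [[0,-0.002,0.069],[0,0,0]],
    [[0,-0.002,0.069],[0,0,0]]
  ]
}}

```text
time_s: 3.53
eef_pos: [0.5331, 0.2555, 0.1652]
eef_rot: [-3.141, -0.043, -0.0]
force: [-0.1, 0.5, -0.2]
finger_gap: 0.0913
```

>>> {"name": "jog_arm", "arguments": {
  "rows": [
    [[0,0,0],[0,0,0]],
    [[0,0,0],[0,0,0]],
    [[0,0,0],[0,0,0]],
    [[0,0,0],[0,0,0]],
    [[0,0,0],[0,0,0]],
    [[0,0,0],[0,0,0]],
    [[0,0,0],[0,0,0]],
    [[0,0,0],[0,0,0]],
    [[0,0,0],[0,0,0]],
    [[0,0,0],[0,0,0]]
  ],
  "grip": 0
}}

```text
time_s: 4.37
eef_pos: [0.5329, 0.2555, 0.1649]
eef_rot: [3.141, 0.043, -0.0]
force: [-0.8, 0.4, 0.6]
finger_gap: 0.0273
```

```bash
python3 wr.py w2;python3 -c "
from rig import *
s=state();print(s['joint_positions'].round(3),s['ft_torque'])"
```

```text
4.3667 [0.5329 0.2555 0.1649] [ 9.996e-01  2.710e-02 -1.000e-04] [-0.77  0.36  0.6 ] 0.027343481039903226
[3.460e-01 4.970e-01 1.491e+00 1.000e-03 1.153e+00 1.890e+00] [ 2.63036049  0.5733587  -0.05097611]
```

View pics/w2.png

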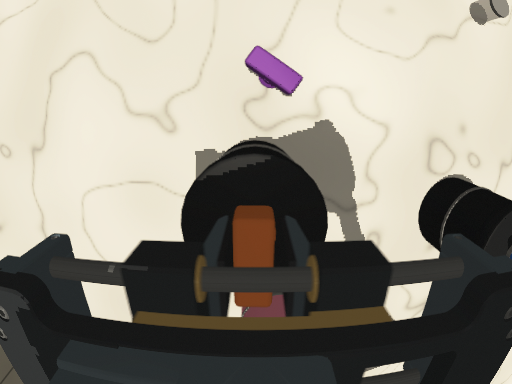

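The fingers straddle the bar, but the gap is still 27 mm against a 22 mm bar, so they are still closing. I'll wait a few more rows.

>>> {"name": "jog_arm", "arguments": {
  "rows": [
    [[0,0,0],[0,0,0]],
    [[0,0,0],[0,0,0]],
    [[0,0,0],[0,0,0]],
    [[0,0,0],[0,0,0]],
    [[0,0,0],[0,0,0]],
    [[0,0,0],[0,0,0]],
    [[0,0,0],[0,0,0]],
    [[0,0,0],[0,0,0]],
    [[0,0,0],[0,0,0]],
    [[0,0,0],[0,0,0]]
  ]
}}

```text
time_s: 5.25
eef_pos: [0.533, 0.2561, 0.1651]
eef_rot: [-3.14, -0.043, -0.001]
force: [-1.8, 5.8, 1.4]
finger_gap: 0.0219
```

>>> {"name": "jog_arm", "arguments": {
  "rows": [
    [[0,-0.0005,0],[0,0,6]],
    [[0,-0.0005,0],[0,0,12]],
    [[0,-0.0005,0],[0,0,18]],
    [[0,-0.0005,0],[0,0,24]],
    [[0,-0.0005,0],[0,0,24]],
    [[0,-0.0005,0],[0,0,24]],
    [[0,-0.0005,0],[0,0,18]],
    [[0,-0.0005,0],[0,0,12]],
    [[0,-0.0005,0],[0,0,6]],
    [[0,-0.0005,0],[0,0,0]]
  ]
}}

```text
time_s: 6.08
eef_pos: [0.5331, 0.2563, 0.165]
eef_rot: [-3.14, -0.057, -0.001]
force: [1.0, 3.5, 2.0]
finger_gap: 0.0218
```

```bash
python3 wr.py w3;python3 -c "
from rig import *
s=state();print(s['joint_positions'].round(3),s['ft_torque'])"
```

```text
6.0833 [0.5331 0.2563 0.165 ] [9.993e-01 3.650e-02 3.000e-04] [0.98 3.53 2.04] 0.021789359949390463
[3.470e-01 4.970e-01 1.491e+00 1.000e-03 1.153e+00 1.873e+00] [0.62082489 0.07218272 0.07784565]
```

>>> {"name": "jog_arm", "arguments": {
  "rows": [
    [[0,-0.0005,0],[0,0,0]],
    [[0,-0.0005,0],[0,0,-6]],
    [[0,-0.0005,-0.0005],[0,0,-12]],
    [[0,-0.0005,-0.001],[0,0,-18]],
    [[0,-0.0005,-0.001],[0,0,-24]],
    [[0,-0.0005,-0.001],[0,0,-24]],
    [[0,-0.0005,-0.001],[0,0,-24]],
    [[0,-0.0005,-0.001],[0,0,-24]],
    [[0,-0.0005,-0.001],[0,0,-24]],
    [[0,-0.0005,-0.001],[0,0,-24]]
  ]
}}

```text
time_s: 6.97
eef_pos: [0.5329, 0.2568, 0.1656]
eef_rot: [-3.065, -0.687, 0.0]
force: [1.1, 4.4, -5.0]
finger_gap: 0.0219
```

```bash
python3 wr.py w4
python3 - <<'E'
from rig import *
from h import *
out=[]
for n,c in(("scene",(361,163)),("side",(360,111))):
    im=get_image(n)[:,:,::-1];out.append(cv2.resize(im[c[1]-45:c[1]+45,c[0]-45:c[0]+45],(390,390),interpolation=cv2.INTER_CUBIC))
cv2.imwrite("pics/crop4.png",np.hstack(out))
E
```

```text
6.9667 [0.5329 0.2568 0.1656] [ 9.042e-01  4.271e-01 -1.000e-04] [ 1.07  4.39 -4.99] 0.021904072261412732
```

View pics/w4.png

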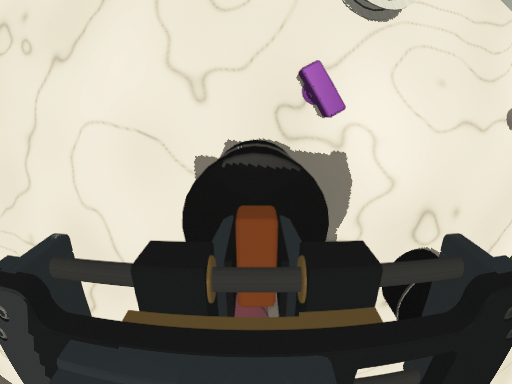

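View pics/crop4.png

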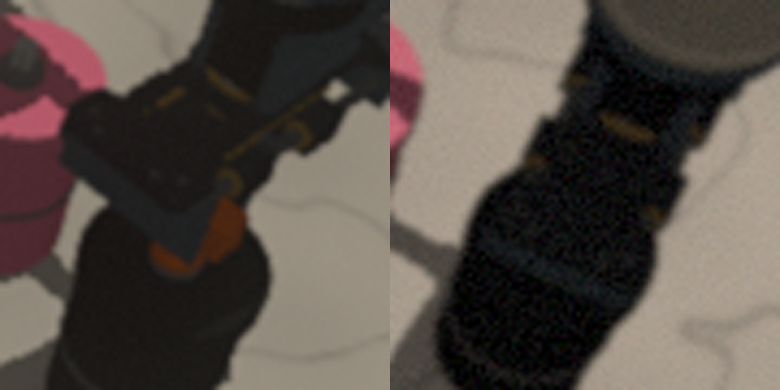

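The bar stays lined up with the pads at 23.8°, so the knob turns with the gripper. Next I'll twist the other way while easing it up.

>>> {"name": "jog_arm", "arguments": {
  "rows": [
    [[0,0,0],[0,0,6]],
    [[0,0,-0.0005],[0,0,12]],
    [[0,0,-0.001],[0,0,18]],
    [[0,0,-0.0015],[0,0,24]],
    [[0,0,-0.002],[0,0,30]],
    [[0,0,-0.0025],[0,0,36]],
    [[0,0,-0.003],[0,0,42]],
    [[0,0,-0.003],[0,0,48]],
    [[0,0,-0.003],[0,0,48]],
    [[0,0,-0.003],[0,0,48]]
  ]
}}

```text
time_s: 7.95
eef_pos: [0.5325, 0.2562, 0.1684]
eef_rot: [3.081, -0.611, -0.001]
force: [-0.3, 0.6, -8.2]
finger_gap: 0.0223
```

```bash
python3 wr.py w5
```

```text
7.95 [0.5325 0.2562 0.1684] [ 9.244e-01 -3.815e-01 -8.000e-04] [-0.34  0.63 -8.21] 0.02227847088614105
```

View pics/w5.png

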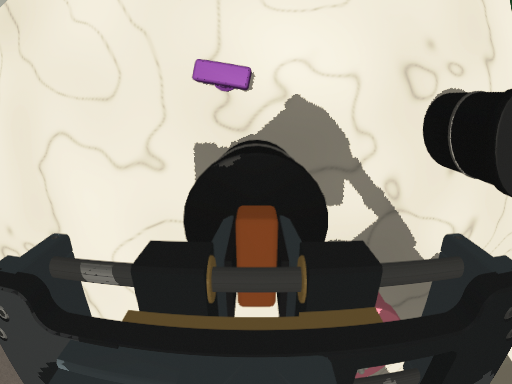

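>>> {"name": "jog_arm", "arguments": {
  "rows": [
    [[0,0,0],[0,0,-6]],
    [[0,0,-0.001],[0,0,-12]],
    [[0,0,-0.0015],[0,0,-18]],
    [[0,0,-0.002],[0,0,-24]],
    [[0,0,-0.003],[0,0,-30]],
    [[0,0,-0.0035],[0,0,-36]],
    [[0,0,-0.004],[0,0,-42]],
    [[0,0,-0.004],[0,0,-48]],
    [[0,0,-0.004],[0,0,-48]],
    [[0,0,-0.004],[0,0,-48]]
  ]
}}

```text
time_s: 8.83
eef_pos: [0.5328, 0.2568, 0.1729]
eef_rot: [-3.064, -0.692, 0.0]
force: [-0.6, 5.6, -6.6]
finger_gap: 0.0217
```

>>> {"name": "jog_arm", "arguments": {
  "rows": [
    [[0,0,0],[0,0,6]],
    [[0,0,-0.001],[0,0,12]],
    [[0,0,-0.0015],[0,0,18]],
    [[0,0,-0.002],[0,0,24]],
    [[0,0,-0.003],[0,0,30]],
    [[0,0,-0.0035],[0,0,36]],
    [[0,0,-0.004],[0,0,42]],
    [[0,0,-0.004],[0,0,48]],
    [[0,0,-0.004],[0,0,48]],
    [[0,0,-0.004],[0,0,48]]
  ]
}}

```text
time_s: 9.67
eef_pos: [0.5328, 0.2562, 0.1768]
eef_rot: [3.081, -0.609, -0.0]
force: [-0.7, 1.1, -6.1]
finger_gap: 0.0218
```

```bash
python3 wr.py w6
python3 - <<'E'
from rig import *
from h import *
out=[]
for n,c in(("scene",(361,163)),("side",(360,111))):
    im=get_image(n)[:,:,::-1];out.append(cv2.resize(im[c[1]-45:c[1]+45,c[0]-45:c[0]+45],(390,390),interpolation=cv2.INTER_CUBIC))
cv2.imwrite("pics/crop6.png",np.hstack(out))
a,b=[cv2.imread(f"pics/{k}.png") for k in("w4","w6")]
for im in(a,b):
    m=cv2.inRange(cv2.cvtColor(im,cv2.COLOR_BGR2HSV),(3,150,60),(12,255,255));ys,xs=np.where(m[200:262,225:290]);print(ys.min()+200,[int((ys==r).sum()) for r in(15,30,45,58)])
E
```

```text
9.6667 [0.5328 0.2562 0.1768] [ 9.247e-01 -3.806e-01 -2.000e-04] [-0.67  1.09 -6.1 ] 0.021783332492599877
205 [40, 42, 42, 41]
205 [40, 42, 42, 40]
```

View pics/crop6.png

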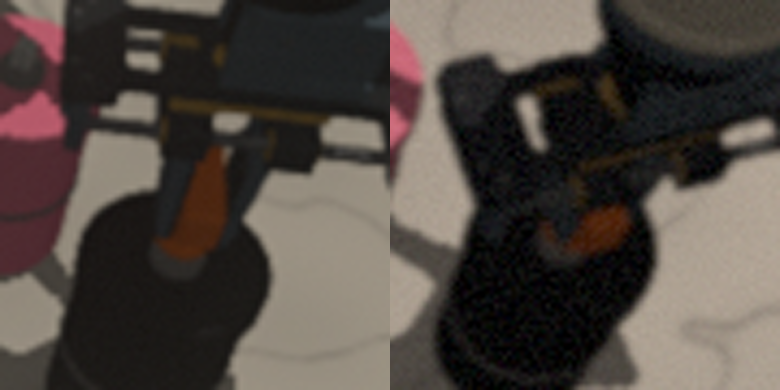

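Raised about 12 mm with no slip: the bar looks identical in the wrist view, and grey shoulder shows beneath the foot. One more twist, then pull clear.

>>> {"name": "jog_arm", "arguments": {
  "rows": [
    [[0,0,0],[0,0,-6]],
    [[0,0,-0.001],[0,0,-12]],
    [[0,0,-0.0015],[0,0,-18]],
    [[0,0,-0.002],[0,0,-24]],
    [[0,0,-0.003],[0,0,-30]],
    [[0,0,-0.0035],[0,0,-36]],
    [[0,0,-0.004],[0,0,-42]],
    [[0,0,-0.004],[0,0,-48]],
    [[0,0,-0.004],[0,0,-48]],
    [[0,0,-0.004],[0,0,-48]]
  ]
}}

```text
time_s: 10.65
eef_pos: [0.5329, 0.2569, 0.1811]
eef_rot: [-3.064, -0.692, -0.001]
force: [-1.3, 4.6, -4.8]
finger_gap: 0.0219
```

>>> {"name": "jog_arm", "arguments": {
  "rows": [
    [[0,0,-0.001],[0,0,3]],
    [[0,0,-0.003],[0,0,6]],
    [[0,0,-0.006],[0,0,9]],
    [[0,0,-0.01],[0,0,12]],
    [[0,0,-0.018],[0,0,15]],
    [[0,0,-0.03],[0,0,18]],
    [[0,0,-0.045],[0,0,21]],
    [[0,0,-0.065],[0,0,24]],
    [[0,0,-0.09],[0,0,24]],
    [[0,0,-0.115],[0,0,24]]
  ]
}}

```text
time_s: 11.48
eef_pos: [0.5329, 0.2562, 0.2973]
eef_rot: [3.141, 0.037, 0.0]
force: [-0.2, 0.4, -0.5]
finger_gap: 0.0215
```

```bash
python3 wr.py w7
python3 - <<'E'
from rig import *
from h import *
s=state();R=Ro.from_rotvec(s['eef_rot']).as_matrix();print(s['eef_pos'],R[:,0].round(4),s['joint_positions'].round(3))
print("tool delta",(np.array([.575,-.2522,.31])-s['eef_pos'])@R)
cv2.imwrite("pics/scene7.png",get_image("scene")[:,:,::-1])
E
```

```text
11.4833 [0.5329 0.2562 0.2973] [9.997e-01 2.330e-02 3.000e-04] [-0.16  0.44 -0.53] 0.021532419546325218
[0.53473335 0.25688703 0.30257284] [0.9997 0.0238 0.007 ] [ 0.347  0.373  1.301 -0.     1.46   1.895]
tool delta [ 0.02820766  0.50988609 -0.00816541]
```

View pics/w7.png

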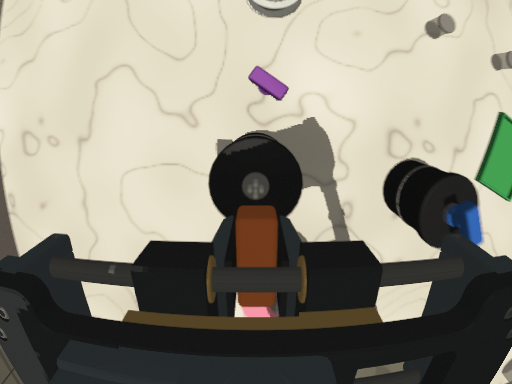

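View pics/scene7.png

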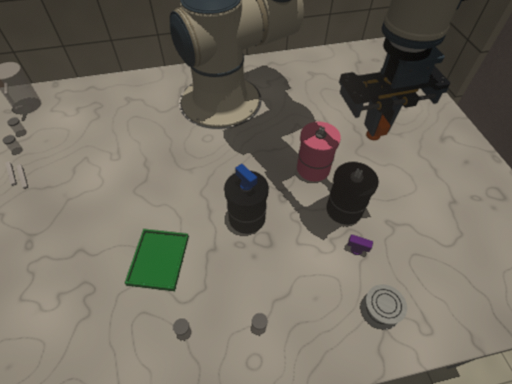

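The bare spindle shows at wrist (255,185), so the knob is off and held straight in the gripper. Now I'll carry it, high, over to the tray.

>>> {"name": "jog_arm", "arguments": {
  "rows": [
    [[0.002,0.015,-0.015],[0,0,0]],
    [[0.004,0.045,-0.03],[0,0,0]],
    [[0.006,0.08,-0.035],[0,0,0]],
    [[0.008,0.115,-0.035],[0,0,0]],
    [[0.01,0.15,-0.035],[0,0,0]],
    [[0.012,0.185,-0.035],[0,0,0]],
    [[0.014,0.22,-0.035],[0,0,0]],
    [[0.016,0.255,-0.035],[0,0,0]],
    [[0.018,0.29,-0.035],[0,0,0]],
    [[0.02,0.325,-0.035],[0,0,0]]
  ]
}}

```text
time_s: 12.42
eef_pos: [0.5615, -0.0698, 0.3308]
eef_rot: [3.141, 0.038, 0.0]
force: [0.2, 0.1, -0.3]
finger_gap: 0.0219
```

>>> {"name": "jog_arm", "arguments": {
  "rows": [
    [[0.002,0.035,0],[0,0,0]],
    [[0.004,0.07,0],[0,0,0]],
    [[0.006,0.1,0],[0,0,0]],
    [[0.008,0.13,0],[0,0,0]],
    [[0.009,0.155,0],[0,0,0]],
    [[0.01,0.17,0],[0,0,0]],
    [[0.01,0.18,0],[0,0,0]],
    [[0.01,0.184,0],[0,0,0]],
    [[0.01,0.184,0],[0,0,0]],
    [[0.01,0.184,0],[0,0,0]]
  ]
}}

```text
time_s: 13.25
eef_pos: [0.5767, -0.2505, 0.331]
eef_rot: [-3.141, -0.043, 0.0]
force: [-0.1, 0.2, -0.4]
finger_gap: 0.0216
```

```bash
python3 wr.py w8
python3 - <<'E'
from rig import *
from h import *
s=state();R=Ro.from_rotvec(s['eef_rot']).as_matrix();print(s['eef_pos'],R[:,0].round(4))
print("tool delta",(np.array([.575,-.2522,.028])-s['eef_pos'])@R)
cv2.imwrite("pics/side8.png",get_image("side")[:,:,::-1])
E
```

```text
13.25 [ 0.5767 -0.2505  0.331 ] [ 0.9996  0.0274 -0.    ] [-0.1   0.17 -0.39] 0.021641658451325405
[ 0.57678515 -0.25032238  0.33107441] [9.996e-01 2.780e-02 1.000e-04]
tool delta [-0.0018678   0.00189531  0.3030738 ]
```

View pics/w8.png

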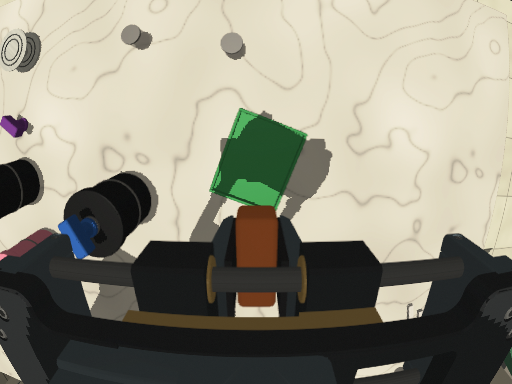

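View pics/side8.png

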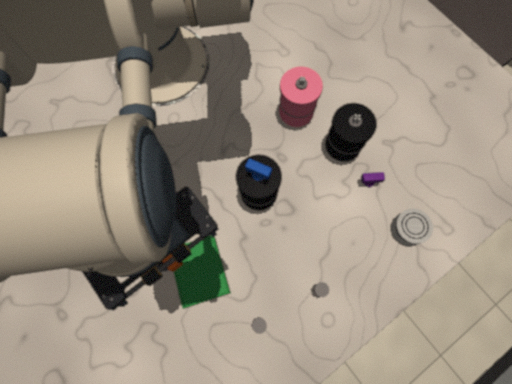

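>>> {"name": "jog_arm", "arguments": {
  "rows": [
    [[0,0,0.015],[0,0,0]],
    [[-0.001,0.001,0.04],[0,0,0]],
    [[-0.002,0.002,0.07],[0,0,0]],
    [[-0.002,0.002,0.1],[0,0,0]],
    [[-0.002,0.002,0.13],[0,0,0]],
    [[-0.002,0.002,0.16],[0,0,0]],
    [[-0.002,0.002,0.19],[0,0,0]],
    [[-0.002,0.002,0.215],[0,0,0]],
    [[-0.002,0.002,0.235],[0,0,0]],
    [[-0.002,0.002,0.245],[0,0,0]]
  ]
}}

```text
time_s: 14.18
eef_pos: [0.5739, -0.2521, 0.0836]
eef_rot: [-3.14, -0.044, 0.004]
force: [-0.2, -0.8, -0.9]
finger_gap: 0.0219
```

```bash
python3 wr.py w9
```

```text
14.1833 [ 0.5739 -0.2521  0.0836] [ 0.9996  0.0279 -0.0025] [-0.19 -0.82 -0.86] 0.021899325631388643
```

View pics/w9.png

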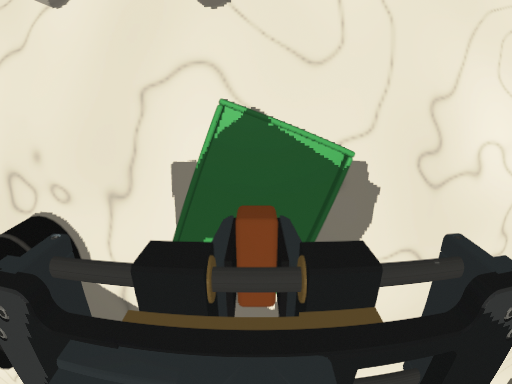

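The tray is under the knob: its far edge runs (220,100)–(353,153), and the walls are clear of the fingers. Descending the rest slowly.

>>> {"name": "jog_arm", "arguments": {
  "rows": [
    [[0,0,0.01],[0,0,0]],
    [[0,0,0.022],[0,0,0]],
    [[0,0,0.034],[0,0,0]],
    [[0,0,0.044],[0,0,0]],
    [[0,0,0.05],[0,0,0]],
    [[0,0,0.054],[0,0,0]],
    [[0,0,0.057],[0,0,0]],
    [[0,0,0.058],[0,0,0]],
    [[0,0,0.058],[0,0,0]],
    [[0,0,0.058],[0,0,0]]
  ]
}}

```text
time_s: 15.07
eef_pos: [0.575, -0.2537, 0.0283]
eef_rot: [3.141, 0.043, 0.001]
force: [-0.5, 0.0, -0.6]
finger_gap: 0.0219
```

>>> {"name": "jog_arm", "arguments": {
  "rows": [
    [[0,0,0.0005],[0,0,0]],
    [[0,0,0.001],[0,0,0]],
    [[0,0,0.0015],[0,0,0]],
    [[0,0,0.002],[0,0,0]],
    [[0,0,0.0025],[0,0,0]],
    [[0,0,0.003],[0,0,0]],
    [[0,0,0.0035],[0,0,0]],
    [[0,0,0.0035],[0,0,0]],
    [[0,0,0.0035],[0,0,0]],
    [[0,0,0.0035],[0,0,0]]
  ]
}}

```text
time_s: 15.9
eef_pos: [0.5748, -0.2536, 0.0244]
eef_rot: [-3.141, -0.043, 0.0]
force: [0.1, 0.6, -1.0]
finger_gap: 0.0219
```

>>> {"name": "jog_arm", "arguments": {
  "rows": [
    [[0,0,0.0003],[0,0,0]],
    [[0,0,0.0006],[0,0,0]],
    [[0,0,0.001],[0,0,0]],
    [[0,0,0.001],[0,0,0]],
    [[0,0,0.001],[0,0,0]],
    [[0,0,0.001],[0,0,0]],
    [[0,0,0.001],[0,0,0]],
    [[0,0,0.001],[0,0,0]],
    [[0,0,0.001],[0,0,0]],
    [[0,0,0.001],[0,0,0]]
  ]
}}

```text
time_s: 16.73
eef_pos: [0.5749, -0.2536, 0.024]
eef_rot: [3.141, 0.043, 0.001]
force: [-2.5, 2.2, 10.1]
finger_gap: 0.0219
```

The knob is on the tray floor (10 N up). Releasing.

>>> {"name": "jog_arm", "arguments": {
  "rows": [
    [[0,0,-0.0005],[0,0,0]],
    [[0,0,-0.0005],[0,0,0]],
    [[0,0,-0.0005],[0,0,0]],
    [[0,0,-0.0005],[0,0,0]],
    [[0,0,-0.0005],[0,0,0]],
    [[0,0,-0.0005],[0,0,0]],
    [[0,0,-0.0005],[0,0,0]],
    [[0,0,-0.0005],[0,0,0]],
    [[0,0,-0.0005],[0,0,0]],
    [[0,0,-0.0005],[0,0,0]]
  ],
  "grip": 0.6
}}

```text
time_s: 17.57
eef_pos: [0.5748, -0.2536, 0.0239]
eef_rot: [3.141, 0.043, 0.0]
force: [-0.0, 0.1, -0.6]
finger_gap: 0.0548
```

```bash
python3 wr.py w10
```

```text
17.5667 [ 0.5748 -0.2536  0.0239] [0.9996 0.0271 0.    ] [-0.01  0.11 -0.59] 0.054812477183718185
```

View pics/w10.png

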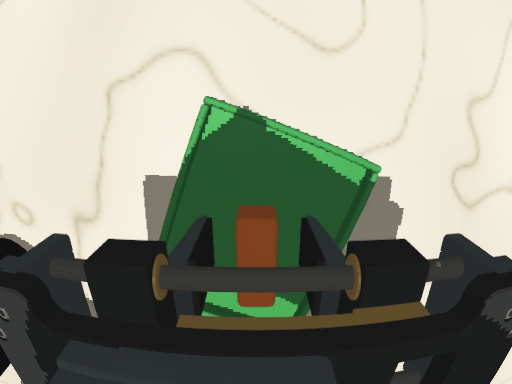

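The fingers are clear and the knob is standing at (257,255). Raising straight up and checking.

>>> {"name": "jog_arm", "arguments": {
  "rows": [
    [[0,0,-0.004],[0,0,0]],
    [[0,0,-0.012],[0,0,0]],
    [[0,0,-0.022],[0,0,0]],
    [[0,0,-0.04],[0,0,0]],
    [[0,0,-0.065],[0,0,0]],
    [[0,0,-0.09],[0,0,0]],
    [[0,0,-0.12],[0,0,0]],
    [[0,0,-0.145],[0,0,0]],
    [[0,0,-0.16],[0,0,0]],
    [[0,0,-0.16],[0,0,0]]
  ]
}}

```text
time_s: 18.45
eef_pos: [0.5764, -0.2544, 0.1889]
eef_rot: [3.138, 0.043, 0.009]
force: [-0.1, -0.5, -0.1]
finger_gap: 0.0552
```

>>> {"name": "jog_arm", "arguments": {
  "rows": [
    [[-0.02,0.02,-0.01],[0,0,0]],
    [[-0.045,0.045,-0.02],[0,0,0]],
    [[-0.07,0.07,-0.03],[0,0,0]],
    [[-0.09,0.095,-0.04],[0,0,0]],
    [[-0.1,0.12,-0.04],[0,0,0]],
    [[-0.1,0.14,-0.04],[0,0,0]],
    [[-0.1,0.15,-0.04],[0,0,0]],
    [[-0.1,0.15,-0.04],[0,0,0]],
    [[-0.1,0.15,-0.04],[0,0,0]],
    [[-0.1,0.15,-0.04],[0,0,0]]
  ]
}}

```text
time_s: 19.28
eef_pos: [0.4791, -0.4049, 0.2237]
eef_rot: [-3.14, -0.044, 0.001]
force: [-0.5, 0.4, 0.2]
finger_gap: 0.0545
```

Run:
```python
from rig import *
from h import *
P={};C={};out=[]
for n in("scene","side"):
    p=camera_params(n);im=get_image(n)[:,:,::-1];cv2.imwrite(f"pics/{n}11.png",im)
    m=cv2.inRange(cv2.cvtColor(im,cv2.COLOR_BGR2HSV),(3,150,60),(18,255,255));k,l,st,ce=cv2.connectedComponentsWithStats(m);print(n,st[1:].tolist())
    i=1+np.argmax(st[1:,4]);c=ce[i];P[n]=p;C[n]=c;c=c.astype(int)
    out.append(cv2.resize(im[c[1]-45:c[1]+45,max(c[0]-45,0):c[0]+45],(390,390),interpolation=cv2.INTER_CUBIC))
cv2.imwrite("pics/crop11.png",np.hstack(out))
X,e=tri(P["scene"],C["scene"],P["side"],C["side"]);print(X,e)
a=np.radians(-19.3);d=X[:2]-[.5747,-.252];print("tray frame",d@[np.cos(a),np.sin(a)],d@[-np.sin(a),np.cos(a)])
s=state();print(s['time_s'],s['eef_pos'],s['force'])
```

```text
scene [[149, 240, 15, 25, 256]]
side [[186, 258, 20, 23, 239]]
[ 0.57338245 -0.2545468   0.03761169] 0.0015827637459600139
tray frame -0.00040175388605666985 -0.0028391390909021895
19.3833 [ 0.47920832 -0.40496961  0.22388026] [-0.06510729 -0.19279645  1.0974037 ]
```

View pics/crop11.png

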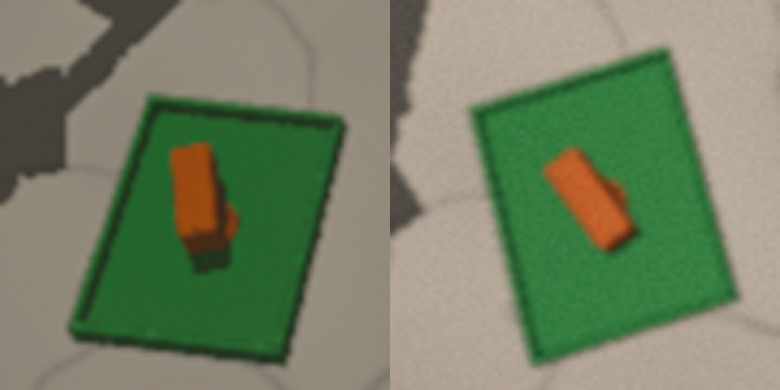

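The knob stands upright in the tray, within about 3 mm of its middle. Nothing else has moved, and the arm is clear.

```bash
python3 -c "
from rig import *
print(hand_in())"
```

```text
the job is handed in; nothing more can be done
None
```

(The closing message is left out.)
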